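Find the high spot of an off-centre roller

TASK

The roller on the shaft lying in the V-blocks runs out of true. Bring the dial indicator gently down by its black handle until its plunger is pushed in about 6 mm by the roller, let go, then turn the shaft by the spokes of its star handle, keeping it down in both V-blocks, and leave the roller's high spot under the plunger. Never drive the plunger to the end of its stroke, do not force the shaft, and leave the other things on the bench alone.

Things in the scene. Friction and masses are not known exactly. Their poses are not given: they have to be found in the camera images.
- vblocks: Fixed dark base plate, 200 (x) by 300 (y) by 15 mm, with two bare steel 90-degree V-blocks 24 mm thick at y = -45 and +60 mm, tops 84 mm above the bench. Origin: centre of the plate's underside; z up. The shaft lies in the Vs along this y axis; its own axis is 80 mm above the origin, at x = 0.
- stand: Fixed indicator stand on the -y end of the base plate: a grey foot and a 16 mm upright steel post reaching 235 mm above the bench, along which the indicator carriage slides. Origin: under the post's foot, 15 mm above the bench. The carriage (34 mm grey block round the post), its arm (level, towards +y of the stand), the plunger and the dial belong to it.
- carriage (a joint): Height of the indicator carriage on its post: 0 = fully up, grows downward in m to 0.045. It stays where it is left (sliding friction about 8 N, weight about 3 N).
- handle (a point): Grip centre of the upright black handle block on top of the indicator arm: 18 mm in x by 26 mm in y of the stand, 46 mm tall above the arm; the point lies 27 mm above the arm's top, 19 mm under the handle's top. Pinch it from above across x; it slides straight up and down with the carriage. It is 67 mm from the post's axis, 48 mm from the plunger's. Axes as the stand's.
- tip (a point): Lowest point of the plunger's round tip (ball 12 mm across), which stands over the roller, 115 mm from the post along the stand's y. With the carriage fully up and nothing touching it lies 128 mm above the bench; the roller's top is met at 99 to 105 mm, depending on how the roller happens to lie.
- plunger (a joint): How far the sprung plunger is pushed into the indicator, in m: 0 = free, 0.016 = end of its stroke. Spring: 0.8 N at first touch plus 0.1 N per mm.
- dial (a point): Centre of the indicator's white dial face, 51 mm across, tilted up 45 degrees towards +x of the stand, away from the robot. Its black needle points to the upper edge when the plunger is free and turns clockwise 18 degrees per mm that it is pushed in; ticks each 1 mm, long ones each 4 mm. The z axis of this point is the stand's.
- shaft: Loose oiled steel shaft, 24 mm diameter, 192 mm long, lying in the two V-blocks; about 0.8 kg with its star handle and roller. Origin: on its axis in the middle of the roller; its y axis runs along the shaft towards the star handle and it turns about it. Shoulders of 32 mm diameter outside the V-blocks leave it 3 mm of end play each way.
- roller_mid (a point): Point on the shaft's axis in the middle of the plain steel roller (44 mm diameter, 44 mm long) between the V-blocks. The roller is fixed tight on the shaft, 3 mm off centre in a direction that differs every time and is NOT given by this pose (axes are the shaft's). One turn moves the plunger up and down by 6 mm in all, as a cosine of the shaft's angle.
- star (a point): Centre of the star handle at the +y end of the shaft, on its axis, 106 mm from the shaft's origin: a hub of 44 mm diameter and 20 mm thick with six round steel spokes, 10 mm thick, 60 degrees apart, ends 58 mm from the axis. Axes are the shaft's; one spoke lies along its z. Closed fingers reaching down beside an upper spoke can push it over level; over 8 N down or 4 N up tips the shaft.
- ring: Small brass ring, 28 mm diameter, 10 mm high, loose on the base plate; leave alone.
- gauge: Small upright steel cylinder, 18 mm diameter, 22 mm high, loose on the base plate; leave alone.
- driver: Screwdriver lying on the bench; leave alone.
- spanner: Wrench lying on the bench; leave alone.
- tray: Grey open tray 110 by 150 by 35 mm with a spare round bar in it; leave alone.
- jar: Glass jar, 64 mm diameter, 75 mm high; leave alone.
- ply: Plywood offcut 110 by 70 by 18 mm; leave alone.

How it is judged (in metres and radians):
On the way, in this order (a step that is already met when the one before it is completed fails the run):
1. the indicator is lowered onto the roller: plunger pushed in 3 to 9 mm (value of joint plunger between 0.003 and 0.009 m and contact force between stand and shaft above 0.3 N), for 0.3 s.
2. the shaft is turned under the resting plunger until the roller's high spot is beneath it (z of tip in the frame of vblocks above 0.1043 m and contact force between stand and shaft above 0.3 N and z of shaft in the frame of vblocks below 0.0812 m), for 0.3 s.
At the end, for the whole second after the job is handed in: the plunger rests on the roller, pushed in 3 to 15.5 mm, its tip within about 0.5 mm of the highest that the roller can lift it (high spot within about 30 degrees of the top); the shaft lies still, down in both V-blocks (all of step 2 and value of joint plunger between 0.003 and 0.0155 m and angle between the y axis of shaft and the y axis of vblocks, either way round below 0.03 rad and angular speed of shaft below 0.1 rad/s); the robot touches nothing.
It fails at once if the plunger is driven to the end of its stroke (value of joint plunger above 0.0158 m).
It fails at once if the indicator presses on the shaft with more than 8 N (contact force between stand and shaft above 8 N).
It fails at once if the shaft is lifted more than 5 mm or levered out of the V-blocks (z of shaft in the frame of vblocks above 0.085 m or angle between the y axis of shaft and the y axis of vblocks, either way round above 0.08 rad).
It fails at once if the shaft is forced into the V-blocks with more than 50 N (contact force between shaft and vblocks above 50 N).
It fails at once if another thing on the bench is moved more than 20 mm (distance of any of ring, gauge, driver, spanner, tray, jar, ply from where it was at the start of the episode above 0.02 m).
It also fails if it takes over 64 s, if anything falls off the work surface, if the arm or the gripper's body presses on something with over 40 N, if the wrist force passes 120 N, or if a joint passes its speed limit or range.

ROBOT

A 6-joint arm with a two-finger parallel gripper is mounted at the origin on the work surface. World frame = base frame: x ahead of the robot, y to its left, z up, the work surface at z = 0. Lengths are in m, angles in degrees, forces in N, time in s.
With the tool pointing down it reaches from about 0.25 to 0.725 m from the base axis. Payload 9.7 kg.
Tool frame: the origin (TCP) lies between the finger pads; the fingertips stand 19 mm ahead of it and the grasp point (between the pads) is the TCP; x points along the fingers, y is the direction in which the jaws open and shut, and the axes are right-handed (so a half turn about x gives the same grasp; the last joint's range is limited). The gripper opens to 85 mm and grips with 20 to 120 N. Pads are 22 mm wide; open, the fingers measure 114 mm over their backs; the gripper's body (76 mm by 85 mm) begins 54 mm behind the grasp point. The pads swing forward as they close: fully open they stand 13 mm farther back than shut.
Start: joints at [-68.354, 4.979, 10.078, 95.1, 0, 90], TCP at [0.203, -0.511, 0.25] pointing down, gripper open.
Joint ranges: [-179.16, 179.16], [-48.56, 103.87], [-65.8, 70.77], [-126.05, 130.52], [-82.76, 87.17], [-180, 180]. Speed limits (degrees/s): [127.2, 127.2, 147.25, 180, 180, 180].

INTERFACE

Orientations are given as [roll, pitch, yaw] about the fixed x, y, z axes, in that order (R = Rz(yaw) Ry(pitch) Rx(roll)).
In Python, from workcell import bot gives the robot as it stands. The module is installed in compiled form; this text tells all that it offers.
- The arm moves only by the shell command python3 -m handwheel 'ROWS' [FORCE]. ROWS is JSON, a list of rows, each a list of 7 numbers: the turn, a rotation vector about the tool's x, y, z in degrees, then the shift along the tool's x, y, z in m, then the closure, from -1 (fully open) to 1 (shut), so that 0 is half open. In form: [[ax, ay, az, dx, dy, dz, fingers], ...]. A call has 1 to 20 rows; each row is the pose to reach, as a shift and turn from the pose commanded when the call began, along the tool's axes at that moment; what a row does not reach only later rows make up. A row lasts 1/8 s, in which the tool goes at most 62.5 mm and 10.7 degrees, less where a joint would pass 70% of its speed; a pose out of reach is approached as far as the arm can. A call with a gripper value outside its range is refused whole. The fingers move at their own pace and stop on an object; FORCE is the grip in N (left out, the last holds). Time passes only in rows, so rows that repeat a pose let the fingers close. It gives the time, the measured TCP pose, the force and the opening at its end, in the units of the state.
- bot.get_obs(): the state, without advancing time (a new reading comes with each control period).
- bot.camera(name): name is "scene" or "top" or "wrist"; returns a dict with "frame" (384x512x3 uint8, red, green, blue), "fx", "fy", "cx", "cy" (pixels), "R" (3x3) and "t" (3): a world point X has camera coordinates R X + t; the wrist camera has in their place "tool_from_camera" (4x4, takes a point from camera to tool coordinates, whose origin is the TCP and whose axes are the tool frame's). Camera axes: x right, y down, z forward; pixel columns grow to the right and rows downward; lengths in m; the calibration is good to about 2 mm. A picture is of the moment at which its call begins: read the wrist's pose just before it. There is no depth.
- bot.job_done(): hands the job in, once; it reports no verdict.
Trained networks look in a picture, given as the dict that the camera call returned (one of the last four; its "shot" number tells which), for a name from the list of things; names that differ only in an ending like _2 or _b are one class to them, and where a whole thing is asked for, a point or a joint stands for the part that bears it (a point fixed in the world has none). Each returns a list of dicts, best first, with "conf" (0 to 1); they miss things now and then, are a little off and sometimes report something else, mostly with a low value. They report only what shows in the picture. A call takes as long as a camera call.
- bot.look_for(name, picture): "bbox" ([left, top, width, height] as shares, 0 to 1, of the picture: columns of its width, rows of its height, round what is visible of it).
- bot.tip_of(name, picture): "centre" ([column, row] as shares, 0 to 1, of the picture: columns of its width, rows of its height: a listed point, or the origin of a listed thing).
The state is a dict: "time": time; "q": joint angles; "qd": joint speeds; "joint_efforts": joint torques, N m; "ee_pos": TCP position; "tcp_rot": TCP orientation; "wrist_force": force on the tool from outside, world axes, zero at the start; "torque": the same for the moment, N m; "opening": finger opening in m.
Only numpy, scipy, OpenCV 4.12 (cv2) and the standard library are available. Lean on these libraries where they do the work, as an engineer would, in place of code of your own. Each camera call takes 0.05 s, during which the arm holds its last target.

## Working session

There is one attempt and no reset: what is moved stays moved. The work goes in short steps, Python scripts to look and compute and a shell command to move; the robot and the scene stay as the last step left them, time stands still between calls to the robot, and variables do not carry over. Pictures are saved under pics/ and viewed, and the job is handed in when it is done.

```bash
mkdir -p pics; cat > h.py <<'E'
import numpy as np,cv2
from workcell import bot
from scipy.spatial.transform import Rotation as Ro
def pose():
    o=bot.get_obs(); return np.array(o["ee_pos"]),o["tcp_rot"],o
def save(p,n): cv2.imwrite("pics/"+n+".png",cv2.cvtColor(p["frame"],cv2.COLOR_RGB2BGR))
def Rt(p,obs=None):
    if "R" in p: return np.array(p["R"]),np.array(p["t"])
    T=np.array(p["tool_from_camera"]); R=Ro.from_euler('xyz',obs["tcp_rot"],degrees=True).as_matrix()
    W=np.eye(4);W[:3,:3]=R;W[:3,3]=obs["ee_pos"]; C=np.linalg.inv(W@T); return C[:3,:3],C[:3,3]
def proj(p,X,obs=None):
    R,t=Rt(p,obs); c=R@np.array(X)+t; return np.array([p["fx"]*c[0]/c[2]+p["cx"],p["fy"]*c[1]/c[2]+p["cy"]])
def ray(p,uv,obs=None):
    R,t=Rt(p,obs); d=R.T@np.array([(uv[0]-p["cx"])/p["fx"],(uv[1]-p["cy"])/p["fy"],1]); return -R.T@t,d/np.linalg.norm(d)
def tri(rs):
    A=0;b=0
    for o,d in rs:
        P=np.eye(3)-np.outer(d,d);A=A+P;b=b+P@o
    X=np.linalg.solve(A,b); return X,[np.linalg.norm((np.eye(3)-np.outer(d,d))@(X-o)) for o,d in rs]
def pix(e): return np.array(e["centre"])*[512,384]
E
python3 - <<'E'
from h import *
o=bot.get_obs();print(o)
names=["vblocks","stand","handle","tip","dial","shaft","roller_mid","star","ring","gauge"]
P={}
for c in ["scene","top","wrist"]:
    p=bot.camera(c);save(p,c+"0");P[c]=p
    print(c,p["fx"],p.get("R"),p.get("t"),p.get("tool_from_camera"))
D={}
for n in names:
    for c in P:
        r=bot.tip_of(n,P[c])
        if r: D[n,c]=pix(r[0]);print(n,c,pix(r[0]).round(1),round(r[0]["conf"],2))
    rs=[ray(P[c],D[n,c],o) for c in P if (n,c) in D]
    if len(rs)>1:
        X,e=tri(rs);print(n,X.round(4),np.round(e,4))
E
```

```text
{'time': 0.0, 'q': array([-6.83543694e+01,  5.00816277e+00,  1.00325150e+01,  9.50992510e+01,
       -3.42095414e-04,  9.00003857e+01]), 'qd': array([-0.03075475, -0.04873791,  0.02674749, -0.03237755,  0.0357584 ,
       -0.08735633]), 'joint_efforts': array([-1.01330825e-03, -5.20394075e+01,  4.64805436e+01,  1.63160800e-02,
       -5.47829848e-05, -1.64475853e-05]), 'ee_pos': array([ 0.20279394, -0.51101392,  0.24959387]), 'tcp_rot': array([-89.73792129,  89.92510047, 111.90732378]), 'wrist_force': array([-0.25734227,  0.61410616,  0.00177553]), 'torque': array([0.01843335, 0.0293857 , 0.00881293]), 'opening': 0.08552037378308498}
scene 368.3127050502877 [[ 0.54716959  0.83701801  0.00250673]
 [ 0.59145903 -0.38452191 -0.70874475]
 [-0.59226823  0.3892862  -0.70546056]] [-0.28815899 -0.24540469  1.51046479] None
top 366.5040098707376 [[-0.02494506 -0.99968354  0.00325068]
 [-0.99079171  0.02429006 -0.13319828]
 [ 0.13307717 -0.00654339 -0.99108408]] [0.00535876 0.59799298 1.28284873] None
wrist 302.63506959535164 None None [[ 1.11611255e-03 -2.68206610e-01  9.63360768e-01 -1.22748
[... 433 characters left out ...]
andle scene [258.8 188.4] 0.77
handle top [259.  205.3] 0.47
handle [ 0.5458 -0.0071  0.1271] [0.0075 0.0075]
tip scene [105.1 249.2] 0.55
dial scene [280.7 193.6] 0.66
dial top [251.1 166.6] 0.81
dial [0.6573 0.0045 0.194 ] [0.006 0.006]
shaft scene [275.2 215.6] 0.58
shaft top [250.4 184.1] 0.91
shaft [0.6228 0.0127 0.0667] [0.0021 0.0021]
roller_mid scene [273.2 210.3] 0.75
roller_mid top [248.3 181.5] 0.74
roller_mid [0.6239 0.0129 0.0922] [0.0098 0.0098]
star scene [305.4 204.5] 0.73
star top [223.1 175.6] 0.57
star [0.6507 0.1057 0.0865] [0.0043 0.0043]
ring top [258.6 204.2] 0.62
gauge scene [278.  248.8] 0.5
gauge top [266.3 166.2] 0.34
gauge [ 0.699  -0.0397  0.0265] [0.0063 0.0063]
```

```bash
python3 - <<'E'
import cv2
a=cv2.imread("pics/scene0.png")[140:290,190:360]; b=cv2.imread("pics/top0.png")[120:240,180:330]
cv2.imwrite("pics/s0c.png",cv2.resize(a,None,fx=4.5,fy=4,interpolation=cv2.INTER_CUBIC)[:600,:800]);cv2.imwrite("pics/t0c.png",cv2.resize(b,None,fx=5,fy=5,interpolation=cv2.INTER_CUBIC))
E
```

```text
(no output)
```

View pics/s0c.png

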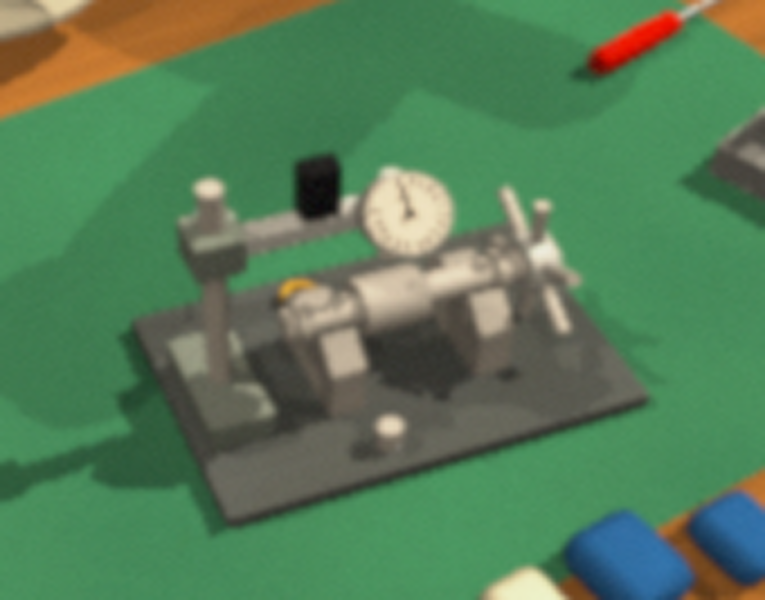

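View pics/t0c.png

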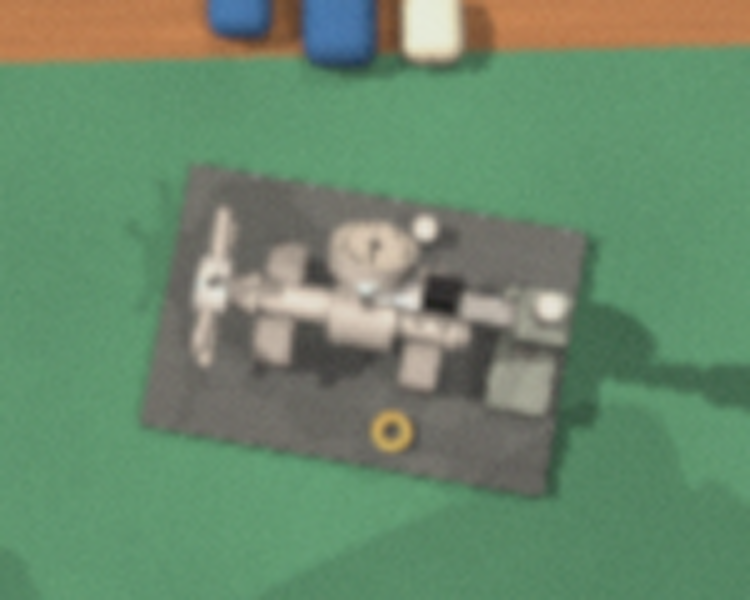

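View pics/scene0.png

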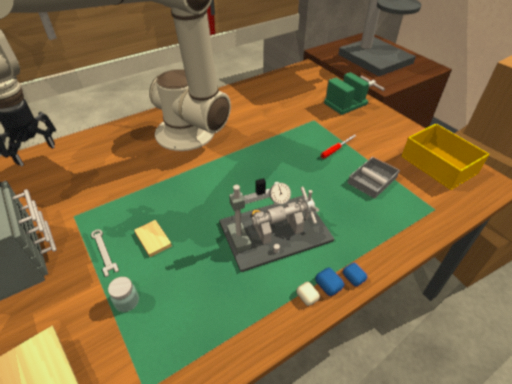

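```bash
python3 - <<'E'
from h import *
from scipy.optimize import least_squares
S=bot.camera("scene");T=bot.camera("top")
sc=lambda u,v:(u/4.5+190,v/4+140)
tc=lambda u,v:(u/5+180,v/5+120)
# corners (x sign,y sign)
cs={(-1,-1):(sc(135,322),tc(548,495)),(1,-1):(sc(230,520),tc(588,232)),(1,1):(sc(648,398),tc(193,163)),(-1,1):(None,tc(142,427))}
def f(v):
    r=[]
    c,s=np.cos(v[2]),np.sin(v[2])
    for (a,b),(ps,pt) in cs.items():
        x,y=a*.1,b*.15
        X=[v[0]+c*x-s*y,v[1]+s*x+c*y,.015]
        if ps: r+=list(proj(S,X)-ps)
        r+=list(proj(T,X)-pt)
    return np.array(r)
s=least_squares(f,[.62,.01,-.17]);v=s.x;print(v[:2],np.degrees(v[2]),s.fun.round(1))
c,si=np.cos(v[2]),np.sin(v[2])
W=lambda x,y,z:np.array([v[0]+c*x-si*y,v[1]+si*x+c*y,z])
for n,X in dict(handle=W(0,-40.5e-3,.2),roller=W(0,.0075,.08),star=W(0,.1135,.08),post=W(0,-.1075,.235)).items(): print(n,X.round(4),proj(S,X).round(1),proj(T,X).round(1))
for n,a,b in [("handletop",sc(318,160),tc(443,289)),("handlemid",sc(318,188),tc(443,293)),("posttop",sc(209,184),tc(550,305)),("star",sc(544,252),tc(212,285))]:
    print(n,tri([ray(S,a),ray(T,b)]))
np.save("plate.npy",v)
E
```

```text
[0.6289687  0.00626443] -11.207192515392858 [-2.1 -0.8 -0.9 -0.5 -1.   0.4 -0.4 -1.  -0.  -1.  -0.8 -0.6 -0.6 -0.8]
handle [ 0.6211 -0.0335  0.2   ] [263.7 189.3] [264.8 178.1]
roller [0.6304 0.0136 0.08  ] [277.8 214.1] [250.6 181.7]
star [0.651  0.1176 0.08  ] [309.8 204.3] [220.9 176.6]
post [ 0.6081 -0.0992  0.235 ] [239.9 186.4] [286.5 179.8]
handletop (array([ 0.61657312, -0.04268821,  0.23508918]), [np.float64(0.001665367152569582), np.float64(0.001665367152569599)])
handlemid (array([ 0.61818484, -0.04346617,  0.21132191]), [np.float64(0.0017477243611431293), np.float64(0.0017477243611431258)])
posttop (array([ 0.60419216, -0.10850717,  0.23795557]), [np.float64(0.0012044730147940884), np.float64(0.001204473014794059)])
star (array([0.65095346, 0.11536158, 0.08654786]), [np.float64(0.004476144992693511), np.float64(0.004476144992693331)])
```

```bash
cat >> h.py <<'E'
def delta(target,yaw_deg=None,obs=None,ydir=None):
    """shift in tool axes & rotvec about tool axes to reach pos target with tool down, tool y along ydir (deg, world)"""
    o=obs or bot.get_obs(); R=Ro.from_euler('xyz',o["tcp_rot"],degrees=True).as_matrix()
    print("pos",np.round(o["ee_pos"],4),"shift",(R.T@(np.array(target)-o["ee_pos"])).round(4))
    if ydir is not None:
        a=np.radians(ydir);x=np.array([0,0,-1.]);y=np.array([np.cos(a),np.sin(a),0]);Rd=np.c_[x,y,np.cross(x,y)]
        print("turn",np.degrees(Ro.from_matrix(R.T@Rd).as_rotvec()).round(2))
E
python3 - <<'E'
from h import *
o=bot.get_obs();print(Ro.from_euler('xyz',o["tcp_rot"],degrees=True).as_matrix().round(3))
for a in(-11.5,168.5): delta([.618,-.043,.32],ydir=a)
E
```

```text
[[ 0.     0.369 -0.929]
 [ 0.    -0.929 -0.369]
 [-1.    -0.    -0.   ]]
pos [ 0.2029 -0.5112  0.2503] shift [-0.0697 -0.2821 -0.5585]
turn [-56.85  -0.     0.  ]
pos [ 0.2029 -0.5112  0.2503] shift [-0.0697 -0.2821 -0.5585]
turn [123.15   0.     0.  ]
```

```bash
python3 -m handwheel '[[-10,0,0,-0.07,-0.05,-0.1,-1],[-57,0,0,-0.07,-0.282,-0.558,-0.2],[-57,0,0,-0.07,-0.282,-0.558,-0.2],[-57,0,0,-0.07,-0.282,-0.558,-0.2],[-57,0,0,-0.07,-0.282,-0.558,-0.2],[-57,0,0,-0.07,-0.282,-0.558,-0.2],[-57,0,0,-0.07,-0.282,-0.558,-0.2],[-57,0,0,-0.07,-0.282,-0.558,-0.2],[-57,0,0,-0.07,-0.282,-0.558,-0.2],[-57,0,0,-0.07,-0.282,-0.558,-0.2],[-57,0,0,-0.07,-0.282,-0.558,-0.2],[-57,0,0,-0.07,-0.282,-0.558,-0.2],[-57,0,0,-0.07,-0.282,-0.558,-0.2],[-57,0,0,-0.07,-0.282,-0.558,-0.2],[-57,0,0,-0.07,-0.282,-0.558,-0.2]]' 30
python3 - <<'E'
from h import *
o=bot.get_obs();p=bot.camera("wrist");save(p,"w1");print(o["q"].round(1))
for n in["handle","dial","tip","star","roller_mid","stand"]:
    for r in bot.tip_of(n,p)[:1]:print(n,pix(r).round(1),r["conf"])
print(proj(p,[.618,-.043,.211],o),proj(p,[.618,-.043,.23],o))
delta([.618,-.043,.32],ydir=-11.5)
E
```

```text
time: 3.62
ee_pos: [0.617, -0.0441, 0.3208]
tcp_rot: [95.4, 90.0, -6.0]
wrist_force: [-0.6, -0.3, -0.6]
opening: 0.0513
[ -4.1  17.6  32.8 105.1  -0.   97.3]
handle [252.9 194.1] 0.78
dial [285.9 127.8] 0.89
star [256.9  19.8] 0.94
roller_mid [254.2 118.9] 0.94
stand [256.  201.5] 0.65
[255.84853796 192.01778619] [255.89199447 199.09413485]
pos [ 0.6175 -0.0433  0.3203] shift [ 0.0003  0.0004 -0.0004]
turn [0.15 0.   0.  ]
```

View pics/w1.png

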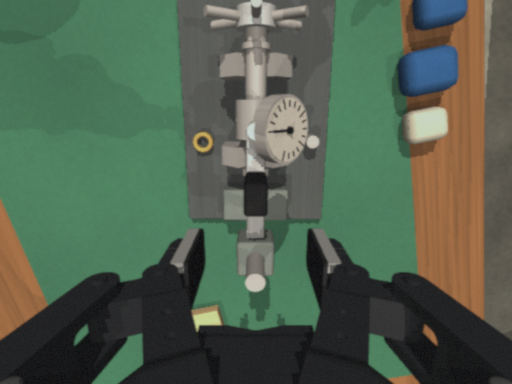

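```bash
python3 - <<'E'
from h import *
o=bot.get_obs();p=bot.camera("wrist");S=bot.camera("scene");T=bot.camera("top")
sc=lambda u,v:(u/4.5+190,v/4+140)
tc=lambda u,v:(u/5+180,v/5+120)
a=cv2.cvtColor(p["frame"],cv2.COLOR_RGB2GRAY)[165:220,240:272]
m=(p["frame"].max(2)<45)[165:222,235:278]; ys,xs=np.nonzero(m);print(xs.min()+235,xs.max()+235,ys.min()+165,ys.max()+165)
# top face corners: project hypotheses; triangulate mid
print(tri([ray(S,sc(318,188)),ray(T,tc(443,293)),ray(p,(255,194),o)]))
print(tri([ray(S,sc(318,160)),ray(T,tc(443,291)),ray(p,(255,202),o)]))
np.set_printoptions(suppress=True)
X0=np.array([.618,-.0435,0]);
for zt in(.225,.23,.235):
  for d in(-.013,.013):print(zt,d,proj(p,[X0[0]+.2*d,X0[1]+.98*d,zt],o).round(1),proj(p,[X0[0]+.2*d,X0[1]+.98*d,zt-.046],o).round(1))
E
```

```text
236 273 174 216
(array([ 0.61788934, -0.04342655,  0.21123183]), [np.float64(0.001877670462777443), np.float64(0.0016467515589440403), np.float64(0.0004492724277958405)])
(array([ 0.61645531, -0.04262076,  0.23454133]), [np.float64(0.001728340791627139), np.float64(0.0024050487212014847), np.float64(0.0011808281818669686)])
0.225 -0.013 [255.6 215.3] [255.6 197.7]
0.225 0.013 [255.8 182.3] [255.7 169.7]
0.23 -0.013 [255.6 217.6] [255.6 199.3]
0.23 0.013 [255.8 184. ] [255.7 170.9]
0.235 -0.013 [255.6 220. ] [255.6 201. ]
0.235 0.013 [255.8 185.8] [255.8 172.1]
```

```bash
python3 -m handwheel '[[0,0,0,0.05,0,0,-0.2],[0,0,0,0.09,0,0,-0.2],[0,0,0,0.107,0,0,-0.2],[0,0,0,0.107,0,0,-0.2],[0,0,0,0.107,0,0,-0.2]]' 40
python3 - <<'E'
from h import *
o=bot.get_obs();p=bot.camera("wrist");save(p,"w2")
E
```

```text
time: 4.75
ee_pos: [0.6178, -0.0433, 0.2145]
tcp_rot: [97.4, 89.9, -4.0]
wrist_force: [-0.2, -0.1, -0.5]
opening: 0.0511
```

View pics/w2.png

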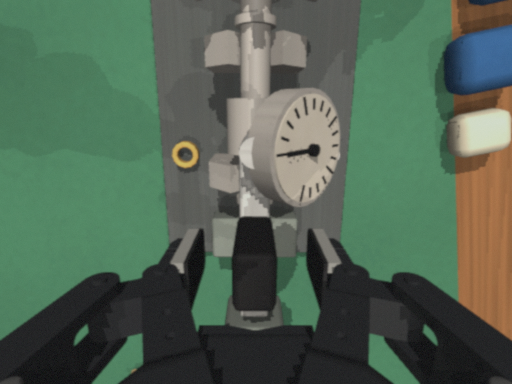

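```bash
python3 -m handwheel '[[0,0,0,0,0,0,1],[0,0,0,0,0,0,1],[0,0,0,0,0,0,1],[0,0,0,0,0,0,1],[0,0,0,0,0,0,1],[0,0,0,0,0,0,1]]' 40

```

```text
time: 5.55
ee_pos: [0.6173, -0.0432, 0.2137]
tcp_rot: [176.9, 90.0, 75.5]
wrist_force: [-5.3, 2.0, 3.9]
opening: 0.0174
```

```bash
python3 -m handwheel '[[0,0,0,0.004,0,0,1],[0,0,0,0.008,0,0,1],[0,0,0,0.012,0,0,1],[0,0,0,0.016,0,0,1],[0,0,0,0.02,0,0,1],[0,0,0,0.023,0,0,1],[0,0,0,0.025,0,0,1],[0,0,0,0.027,0,0,1],[0,0,0,0.027,0,0,1]]'
python3 - <<'E'
from h import *
o=bot.get_obs();p=bot.camera("wrist");save(p,"w3")
q=p["frame"][70:230,220:380];cv2.imwrite("pics/w3c.png",cv2.cvtColor(cv2.resize(q,None,fx=3.7,fy=3.7,interpolation=cv2.INTER_CUBIC),cv2.COLOR_RGB2BGR))
E
```

```text
time: 6.68
ee_pos: [0.6173, -0.0432, 0.1866]
tcp_rot: [-127.4, 90.0, 131.3]
wrist_force: [-3.9, 1.4, 4.1]
opening: 0.0175
```

View pics/w3.png

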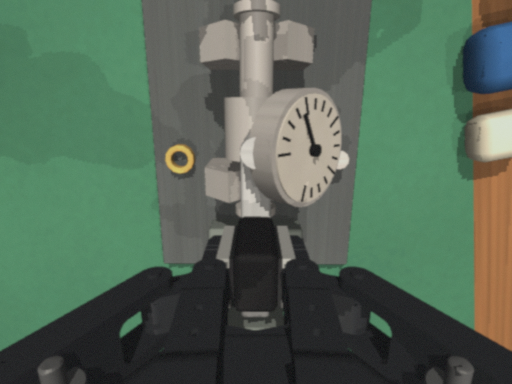

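View pics/w3c.png

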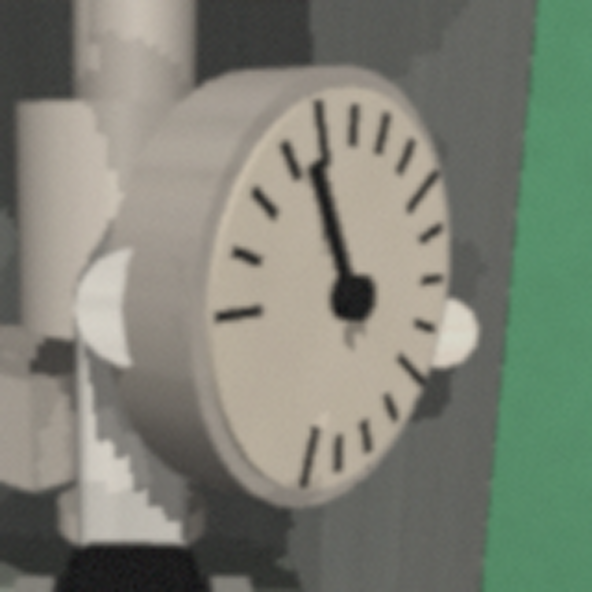

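```bash
python3 -m handwheel '[[0,0,0,0.001,0,0,1],[0,0,0,0.0022,0,0,1],[0,0,0,0.0022,0,0,1],[0,0,0,0.0022,0,0,1]]'
python3 - <<'E'
from h import *
o=bot.get_obs();p=bot.camera("wrist");save(p,"w4")
q=p["frame"][70:230,220:380];cv2.imwrite("pics/w4c.png",cv2.cvtColor(cv2.resize(q,None,fx=3.7,fy=3.7,interpolation=cv2.INTER_CUBIC),cv2.COLOR_RGB2BGR))
E
```

```text
time: 7.22
ee_pos: [0.6173, -0.0432, 0.1846]
tcp_rot: [177.5, 90.0, 76.1]
wrist_force: [-5.1, 1.4, 4.7]
opening: 0.0177
```

View pics/w4c.png

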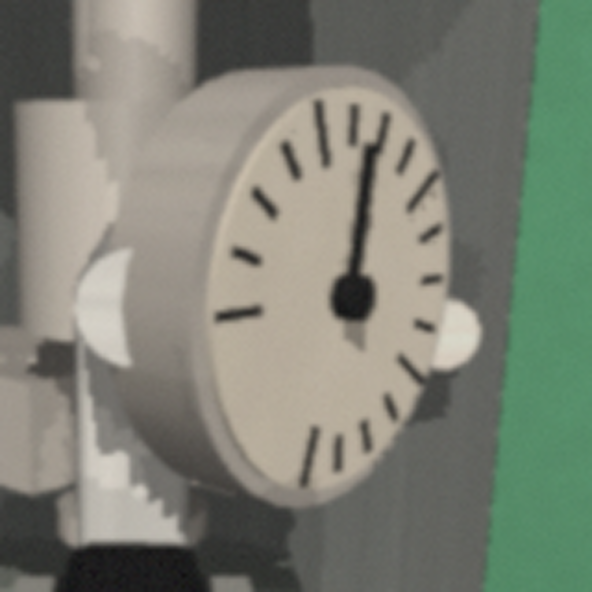

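```bash
python3 -m handwheel '[[0,0,0,0,0,0,0.3],[0,0,0,0,0,0,-0.2],[0,0,0,0,0,0,-0.2],[0,0,0,0,0,0,-0.2],[0,0,0,-0.02,0,0,-0.2],[0,0,0,-0.06,0,0,-0.2],[0,0,0,-0.1,0,0,-0.2],[0,0,0,-0.14,0,0,-0.2],[0,0,0,-0.14,0,0,-0.2]]'
python3 - <<'E'
from h import *
o=bot.get_obs();p=bot.camera("wrist");save(p,"w5");print(bot.get_obs()["wrist_force"])
q=p["frame"][0:230,180:350];cv2.imwrite("pics/w5c.png",cv2.cvtColor(cv2.resize(q,None,fx=2.6,fy=2.6,interpolation=cv2.INTER_CUBIC),cv2.COLOR_RGB2BGR))
S=bot.camera("scene")
q=S["frame"][160:250,210:340];cv2.imwrite("pics/s5c.png",cv2.cvtColor(cv2.resize(q,None,fx=6,fy=6,interpolation=cv2.INTER_CUBIC),cv2.COLOR_RGB2BGR))
for n in["star","dial","roller_mid"]:
    a=bot.tip_of(n,p);b=bot.tip_of(n,S)
    if a and b:print(n,pix(a[0]),pix(b[0]),tri([ray(p,pix(a[0]),o),ray(S,pix(b[0]))]))
E
```

```text
time: 8.4
ee_pos: [0.6182, -0.0433, 0.3275]
tcp_rot: [97.2, 89.7, -4.2]
wrist_force: [0.0, 0.6, -0.5]
opening: 0.0514
[-0.1517074   0.60732717 -1.14617383]
star [254.3104  22.3104] [308.1216 202.9056] (array([0.64955465, 0.10911899, 0.08951134]), [np.float64(0.001630989119581147), np.float64(0.0016309891195812392)])
dial [282.112  127.9104] [281.9072 202.4064] (array([0.65544534, 0.00071891, 0.1600626 ]), [np.float64(0.0032462938451267597), np.float64(0.003246293845126716)])
roller_mid [252.8768 120.192 ] [275.9168 210.5856] (array([0.62709557, 0.00796208, 0.09573681]), [np.float64(0.00018188875461174858), np.float64(0.00018188875461181748)])
```

View pics/w5c.png

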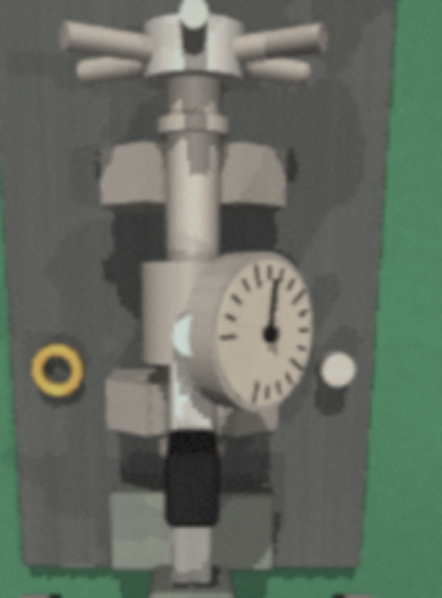

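View pics/s5c.png

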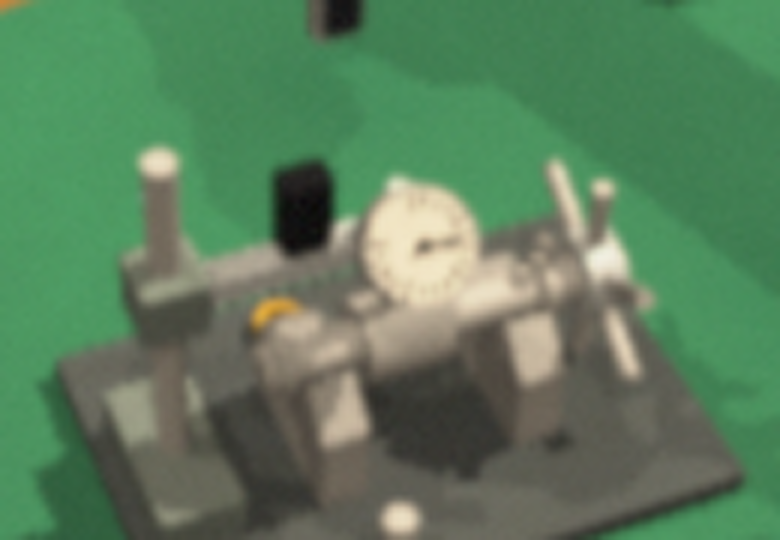

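```bash
python3 - <<'E'
from h import *
o=bot.get_obs();p=bot.camera("wrist");S=bot.camera("scene");T=bot.camera("top")
for n,pp in(("w",p),("s",S),("t",T)):
    for r in bot.tip_of("star",pp)[:1]:
        c,d=ray(pp,pix(r),o);print(n,pix(r),(c+d*(.08-c[2])/d[2]).round(4))
for y in(.108,.111,.114,.117):
    X=np.array([.651+.2*(y-.1136),y,.08]);print(y,[proj(q,X,o).round(1) for q in(p,S,T)],proj(p,X+[0,0,.058],o).round(1))
st=np.array([.6505,.1135]);u=np.array([.981,-.194])
a=st-.028*u
delta([a[0],a[1],.25],ydir=78.8)
q=T["frame"][150:200,200:290];cv2.imwrite("pics/t5c.png",cv2.cvtColor(cv2.resize(q,None,fx=8,fy=8,interpolation=cv2.INTER_CUBIC),cv2.COLOR_RGB2BGR))
E
```

```text
w [256.7168  21.6192] [0.6491 0.1092 0.08  ]
s [306.3808 206.016 ] [0.6509 0.1047 0.08  ]
t [223.3856 180.7872] [0.6359 0.109  0.08  ]
0.108 [array([257.6,  22.7]), array([307. , 205.4]), array([223.6, 176.8])] [257.9   5.8]
0.111 [array([257.6,  19.6]), array([307.9, 205.1]), array([222.8, 176.7])] [258.   2.]
0.114 [array([257.6,  16.4]), array([308.8, 204.8]), array([221.9, 176.6])] [258.   -1.9]
0.117 [array([257.6,  13.3]), array([309.7, 204.6]), array([221.1, 176.4])] [258.   -5.8]
pos [ 0.6175 -0.0433  0.324 ] shift [ 0.074  -0.0265 -0.1601]
turn [-90.16  -0.     0.  ]
```

View pics/t5c.png

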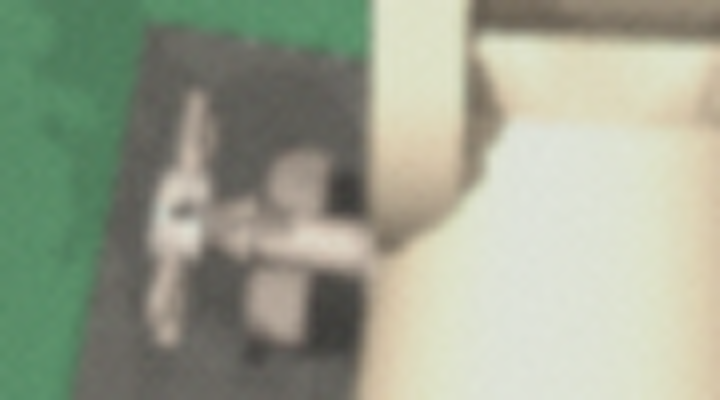

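```bash
python3 -m handwheel '[[-90,0,0,0.02,-0.028,-0.157,1],[-90,0,0,0.02,-0.028,-0.157,1],[-90,0,0,0.074,-0.028,-0.157,1],[-90,0,0,0.074,-0.028,-0.157,1],[-90,0,0,0.074,-0.028,-0.157,1],[-90,0,0,0.074,-0.028,-0.157,1],[-90,0,0,0.074,-0.028,-0.157,1],[-90,0,0,0.074,-0.028,-0.157,1],[-90,0,0,0.074,-0.028,-0.157,1],[-90,0,0,0.074,-0.028,-0.157,1],[-90,0,0,0.074,-0.028,-0.157,1]]'
python3 - <<'E'
from h import *
o=bot.get_obs();p=bot.camera("wrist");save(p,"w6");print(o["q"].round(1),o["qd"].round(1))
delta([.6215,.1155,.138],ydir=78.8)
print(proj(p,[.649,.110,.138],o),proj(p,[.649,.110,.08],o))
E
```

```text
time: 10.48
ee_pos: [0.621, 0.1162, 0.2501]
tcp_rot: [1.8, 90.0, -9.6]
wrist_force: [0.1, -0.5, -0.3]
opening: 0.0
[10.6 16.7 23.6 96.9 -0.  22. ] [ 0.   0.1 -0.  -0.   0.1 -0.2]
pos [0.621  0.1162 0.2501] shift [ 0.1121 -0.0006  0.0006]
turn [-0.23  0.   -0.  ]
[254.42267803 225.47761575] [254.52978024 203.70826488]
```

View pics/w6.png

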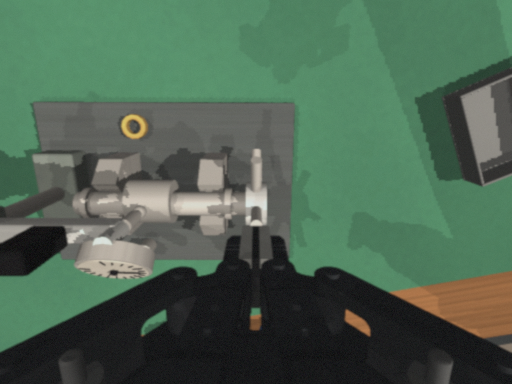

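```bash
python3 -m handwheel '[[0,0,0,0.06,0,0,1],[0,0,0,0.1,0,0,1],[0,0,0,0.117,0,0,1],[0,0,0,0.117,0,0,1],[0,0,0,0.117,0,0.007,1],[0,0,0,0.117,0,0.013,1],[0,0,0,0.117,0,0.019,1],[0,0,0,0.117,0,0.025,1]]'
python3 - <<'E'
from h import *
o=bot.get_obs();print(o["wrist_force"],o["ee_pos"])
S=bot.camera("scene")
q=S["frame"][160:250,210:340];cv2.imwrite("pics/s7c.png",cv2.cvtColor(cv2.resize(q,None,fx=6,fy=6,interpolation=cv2.INTER_CUBIC),cv2.COLOR_RGB2BGR))
E
```

```text
time: 11.52
ee_pos: [0.646, 0.1112, 0.1334]
tcp_rot: [30.5, 90.0, 19.2]
wrist_force: [-1.3, 0.1, -0.1]
opening: -0.0001
[-1.33080475  0.13069559 -0.06683725] [0.64602381 0.11117596 0.13342504]
```

View pics/s7c.png

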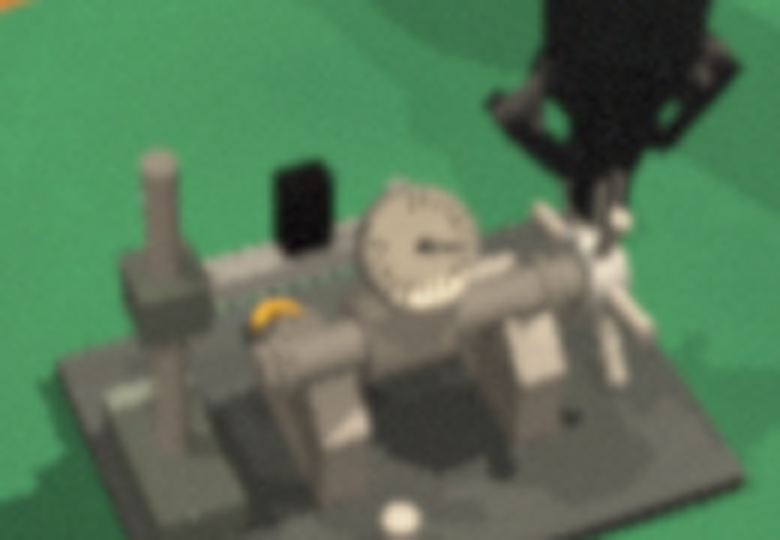

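```bash
python3 -m handwheel '[[0,0,0,0,0,0.006,1],[0,0,0,0,0,0.012,1],[0,0,0,0,0,0.018,1],[0,0,0,0,0,0.023,1],[0,0,0,0,0,0.023,1]]'
python3 - <<'E'
from h import *
o=bot.get_obs();print(o["wrist_force"],o["ee_pos"])
S=bot.camera("scene");p=bot.camera("wrist");save(p,"w8")
q=S["frame"][160:250,210:340];cv2.imwrite("pics/s8c.png",cv2.cvtColor(cv2.resize(q,None,fx=6,fy=6,interpolation=cv2.INTER_CUBIC),cv2.COLOR_RGB2BGR))
E
```

```text
time: 12.2
ee_pos: [0.6685, 0.1066, 0.133]
tcp_rot: [-4.3, 90.0, -15.7]
wrist_force: [-0.6, -1.3, 0.1]
opening: -0.0001
[-0.56898158 -1.29696466  0.13159862] [0.66846449 0.10657833 0.13297503]
```

View pics/s8c.png

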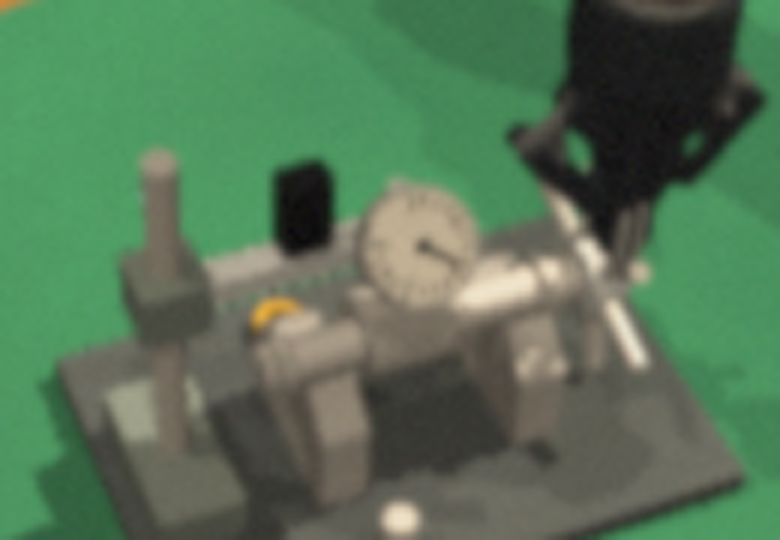

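View pics/w8.png

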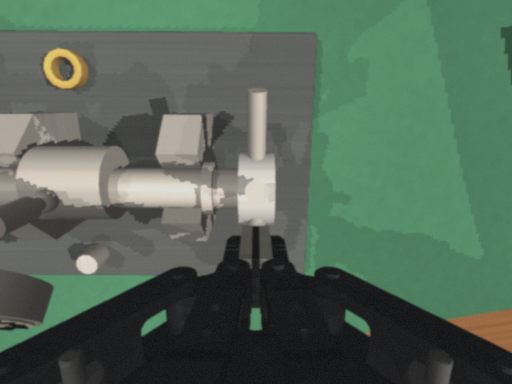

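```bash
python3 -m handwheel '[[0,0,0,-0.05,0,0,1],[0,0,0,-0.05,0,0,1],[0,0,0,-0.05,0,-0.03,1],[0,0,0,-0.05,0,-0.055,1],[0,0,0,-0.05,0,-0.055,1],[0,0,0,-0.01,0,-0.055,1],[0,0,0,0,0,-0.055,1],[0,0,0,0,0,-0.055,1],[0,0,0,0,0,-0.048,1],[0,0,0,0,0,-0.042,1],[0,0,0,0,0,-0.036,1],[0,0,0,0,0,-0.03,1],[0,0,0,0,0,-0.024,1],[0,0,0,0,0,-0.018,1],[0,0,0,0,0,-0.012,1],[0,0,0,0,0,-0.006,1],[0,0,0,0,0,0,1],[0,0,0,0,0,0,1]]'
python3 - <<'E'
from h import *
o=bot.get_obs();print(o["wrist_force"],o["ee_pos"])
S=bot.camera("scene");p=bot.camera("wrist");save(p,"w9")
q=S["frame"][160:250,210:340];cv2.imwrite("pics/s9c.png",cv2.cvtColor(cv2.resize(q,None,fx=6,fy=6,interpolation=cv2.INTER_CUBIC),cv2.COLOR_RGB2BGR))
E
```

```text
time: 14.55
ee_pos: [0.6685, 0.1066, 0.1329]
tcp_rot: [-4.4, 90.0, -15.8]
wrist_force: [-0.7, -0.6, -1.0]
opening: 0.0004
[-0.73818536 -0.55050048 -0.95402492] [0.66854346 0.10658327 0.13293515]
```

View pics/s9c.png

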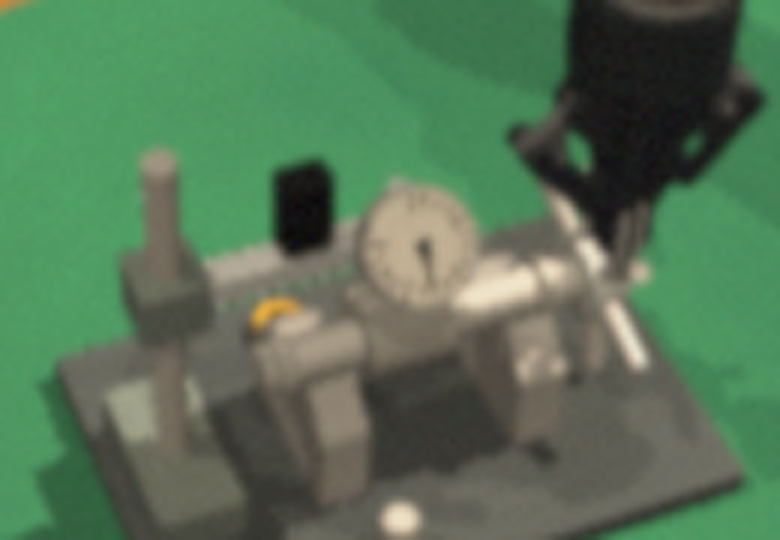

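View pics/w9.png

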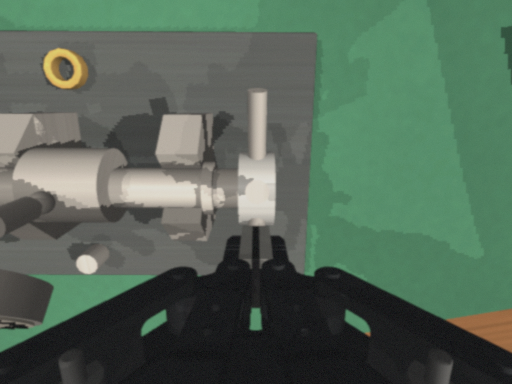

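```bash
python3 -m handwheel '[[0,0,0,-0.05,0,0,1],[0,0,0,-0.05,0,0,1],[0,0,0,-0.05,0,-0.03,1],[0,0,0,-0.05,0,-0.055,1],[0,0,0,-0.05,0,-0.055,1],[0,0,0,-0.01,0,-0.055,1],[0,0,0,0,0,-0.055,1],[0,0,0,0,0,-0.055,1],[0,0,0,0,0,-0.048,1],[0,0,0,0,0,-0.042,1],[0,0,0,0,0,-0.036,1],[0,0,0,0,0,-0.03,1],[0,0,0,0,0,-0.024,1],[0,0,0,0,0,-0.018,1],[0,0,0,0,0,-0.012,1],[0,0,0,0,0,-0.006,1],[0,0,0,0,0,-0.003,1],[0,0,0,0,0,-0.003,1]]'
python3 - <<'E'
from h import *
o=bot.get_obs();print(o["wrist_force"],o["ee_pos"])
S=bot.camera("scene");p=bot.camera("wrist");save(p,"w10")
q=S["frame"][160:250,210:340];cv2.imwrite("pics/s10c.png",cv2.cvtColor(cv2.resize(q,None,fx=6,fy=6,interpolation=cv2.INTER_CUBIC),cv2.COLOR_RGB2BGR))
E
```

```text
time: 16.9
ee_pos: [0.6654, 0.1072, 0.133]
tcp_rot: [1.0, 90.0, -10.3]
wrist_force: [-0.4, 0.5, 0.6]
opening: -0.0002
[-0.36219014  0.52939347  0.59129499] [0.66536839 0.10723773 0.13300534]
```

View pics/s10c.png

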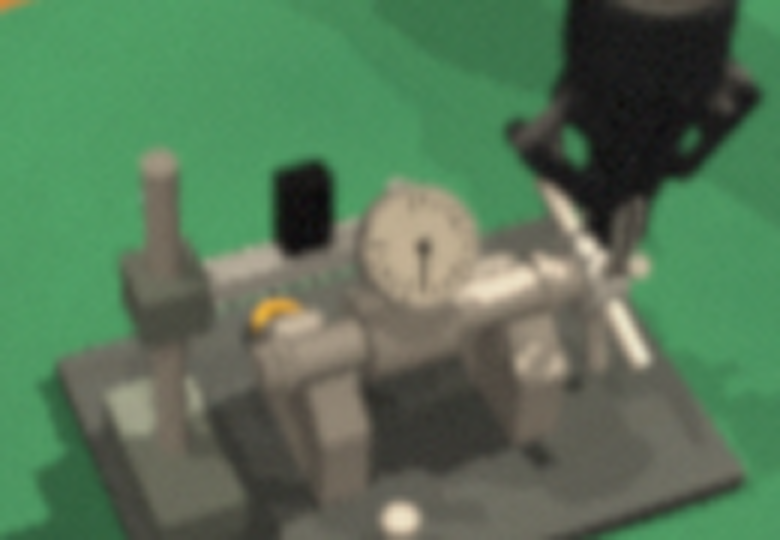

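View pics/w10.png

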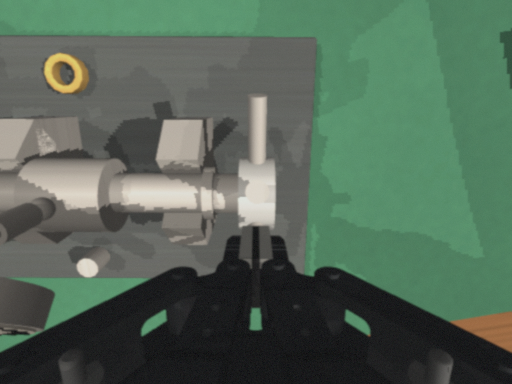

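```bash
python3 -m handwheel '[[0,0,0,0,0,-0.006,1],[0,0,0,0,0,-0.011,1],[0,0,0,0,0,-0.015,1],[0,0,0,0,0,-0.019,1],[0,0,0,0,0,-0.021,1],[0,0,0,0,0,-0.021,1],[0,0,0,0,0,-0.017,1],[0,0,0,-0.03,0,-0.017,1],[0,0,0,-0.1,0,-0.017,1],[0,0,0,-0.12,0,-0.017,1],[0,0,0,-0.12,0,-0.017,1]]'
python3 - <<'E'
from h import *
o=bot.get_obs();print(o["wrist_force"],o["ee_pos"])
S=bot.camera("scene");p=bot.camera("wrist");save(p,"w11")
q=S["frame"][160:250,210:340];cv2.imwrite("pics/s11c.png",cv2.cvtColor(cv2.resize(q,None,fx=6,fy=6,interpolation=cv2.INTER_CUBIC),cv2.COLOR_RGB2BGR))
q=p["frame"][130:300,40:290];cv2.imwrite("pics/w11c.png",cv2.cvtColor(cv2.resize(q,None,fx=3.2,fy=3.2,interpolation=cv2.INTER_CUBIC),cv2.COLOR_RGB2BGR))
E
```

```text
time: 18.38
ee_pos: [0.6494, 0.1107, 0.2556]
tcp_rot: [21.6, 89.8, 10.2]
wrist_force: [0.0, -0.1, -0.5]
opening: 0.0002
[ 0.02374875 -0.11389952 -0.51832954] [0.64940536 0.11073631 0.25564181]
```

View pics/s11c.png

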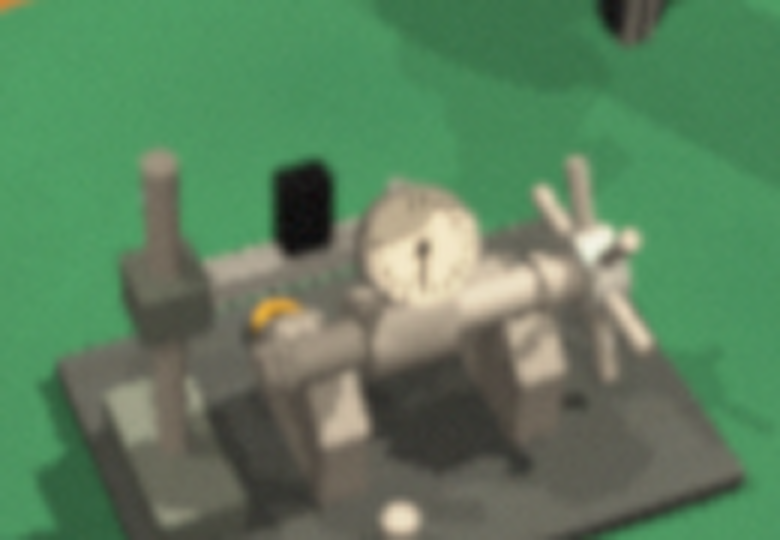

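View pics/w11c.png

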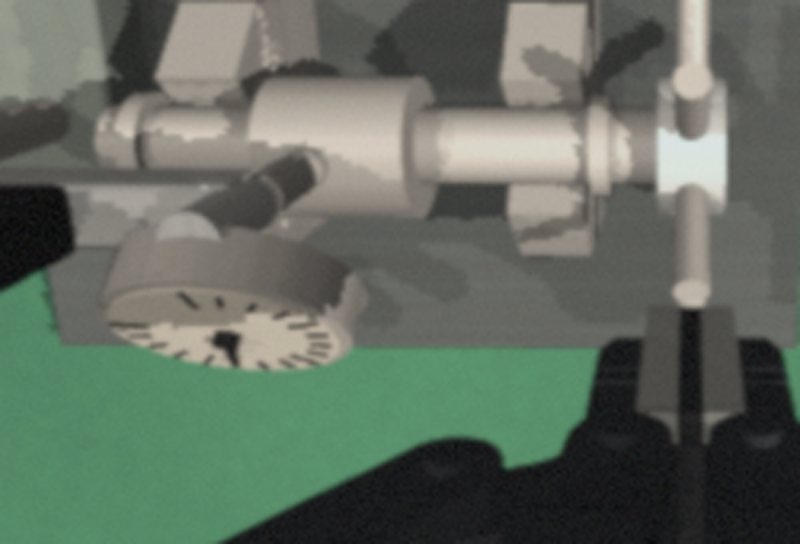

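```bash
python3 - <<'E'
import cv2,numpy as np
for n in(5,7,8,9,10,11):
    g=cv2.cvtColor(cv2.imread(f"pics/s{n}c.png"),cv2.COLOR_BGR2GRAY).astype(float)
    best=None
    for cx in range(419,431,2):
     for cy in range(240,252,2):
      r=np.arange(12,38)
      for a in np.arange(-40,140,1.):
        t=np.radians(a);v=cv2.remap(g.astype(np.float32),(cx+r*np.cos(t)).astype(np.float32)[None],(cy+r*np.sin(t)).astype(np.float32)[None],1).mean()
        if best is None or v<best[0]:best=(v,a,cx,cy)
    # fixed centre
    res=[]
    for a in np.arange(-40,140,1.):
        t=np.radians(a);res.append(cv2.remap(g.astype(np.float32),(424+r*np.cos(t)).astype(np.float32)[None],(246+r*np.sin(t)).astype(np.float32)[None],1).mean())
    res=np.array(res);i=res.argmin();w=np.clip(np.median(res)-res,0,None)**2;sel=slice(max(0,i-15),i+16)
    print(n,best,np.round((w[sel]*np.arange(-40,140)[sel]).sum()/w[sel].sum(),1))
E
```

```text
5 (np.float32(167.27835), np.float64(-7.0), 419, 246) -9.1
7 (np.float32(125.91496), np.float64(3.0), 419, 246) 2.8
8 (np.float32(121.82301), np.float64(34.0), 419, 240) 28.3
9 (np.float32(120.153206), np.float64(71.0), 419, 240) 79.4
10 (np.float32(123.69231), np.float64(90.0), 423, 240) 92.3
11 (np.float32(158.39423), np.float64(91.0), 423, 240) 93.6
```

```bash
python3 -m handwheel '[[0,0,0,-0.03,0,0,1],[0,0,0,-0.03,0,0,1],[0,0,0,-0.03,0,0,1],[0,0,0,-0.03,0,0,1],[0,0,0,-0.03,0,0,1]]'
python3 - <<'E'
from h import *
S=bot.camera("scene");save(S,"s12")
q=S["frame"][160:250,210:340];cv2.imwrite("pics/s12c.png",cv2.cvtColor(cv2.resize(q,None,fx=6,fy=6,interpolation=cv2.INTER_CUBIC),cv2.COLOR_RGB2BGR))
E
```

```text
time: 19.1
ee_pos: [0.6483, 0.1106, 0.2822]
tcp_rot: [-158.1, 89.9, -169.4]
wrist_force: [0.4, 0.5, 0.2]
opening: 0.0
```

View pics/s12c.png

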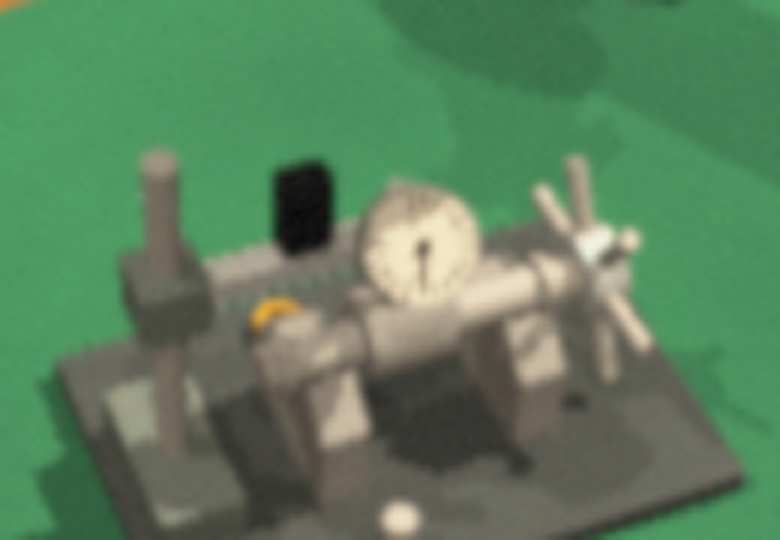

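The shaft is at rest in both V-blocks. The needle, at crop pixel (423, 291), points straight down as before, and the gripper is clear.

```bash
python3 -c "
from workcell import bot
print(bot.job_done())"
```

```text
the job is handed in; nothing more can be done
None
```

The job is handed in at about 19 s of the 64 s. The roller's high spot is under the plunger as far as I can measure, but the hand-in gives no verdict.

**What I did:** I gripped the indicator by its handle and lowered it until the dial read about 5.8 mm, then let go. I turned the shaft with three pushes on upper spokes, about 45°, 60° and 57°, which carried it slightly past the peak. I then nudged it back about 15–20° and lifted clear.

**Last checks:**
- **High spot:** the dial rose about 5.7 mm (of a possible 6) from its reading before turning, to about 11.5 mm. It read the same within about 0.1 mm before and after the nudge back. That puts the high spot at roughly 5° from the top, give or take 10°, within the 30° allowed.
- **Shaft:** it lies still, and by eye it sits down in both V-blocks. I did not measure its height or tilt.
- **Forces and surroundings:** wrist force in my readings stayed under 1.5 N while I was turning. The ring and gauge on the base plate look undisturbed; I did not re-check the other things on the bench at the end.

**What disagreed:**
- **Start height:** I lowered the carriage 27 mm to a first dial reading of about 3.75 mm. From the stated 128 mm start, that would put the roller's top near 105 mm. The later 5.7 mm rise shows the roller actually began near its low side, so the indicator probably started about 5 mm below fully up. I went by the dial instead.
- **Star detection:** one of the three camera detections of the star was about 14 mm off in x. I left it out and used the other views.

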